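# Lay the figurine's plinth down in its foam tray

## Robot

A 6-joint arm with a two-finger parallel gripper is mounted at the origin on the work surface. World frame = base frame: x ahead of the robot, y to its left, z up, the work surface at z = 0. Lengths are in m, angles in rad, forces in N, time in s.
With the tool pointing down it reaches from about 0.3 to 0.825 m from the base axis. Payload 5.4 kg.
Tool frame: the origin (TCP) lies between the finger pads; the fingertips stand 14 mm ahead of it and the grasp point (between the pads) lies 5 mm behind it; z points along the fingers, y is the direction in which the jaws open and shut (so a half turn about z gives the same grasp; the last joint's range is limited). The gripper opens to 92 mm and grips with 3 to 60 N. Pads are 20 mm wide; open, the fingers measure 128 mm over their backs; the gripper's body (75 mm by 189 mm) begins 69 mm behind the grasp point.
Start: joints at [0.983, 0.158, 1.597, -0, 1.386, -0.21], TCP at [0.212, 0.534, 0.229] pointing down, gripper open.
Joint ranges: [-2.91, 2.91], [-0.94, 2.29], [0.18, 2.7], [-1.29, 4.43], [0.17, 2.64], [-3, 3]. Speed limits (rad/s): [2.57, 2.57, 3.14, 3.14, 3.14, 3.14].

## Interface

Orientations are given as a unit quaternion [w, x, y, z].
In Python, from workcell import arm, imaging gives the robot as it stands.
- The arm moves only by the tool arm_command, never from a script. Its argument "plan" is a list of rows, each an object of numbers: "fingers": the closure, from -1 (fully open) to 1 (shut); "x", "y", "z": the shift along the tool's x, y, z in m; "rx", "ry", "rz": the turn, a rotation vector about the tool's x, y, z in degrees. In form: [{"fingers": .., "x": .., "y": .., "z": .., "rx": .., "ry": .., "rz": ..}, ...]. A call has 1 to 8 rows; each row is the pose to reach, as a shift and turn from the pose commanded when the call began, along the tool's axes at that moment; what a row does not reach only later rows make up. A row lasts 1/12 s, in which the tool goes at most 41.7 mm and 7.16 degrees, less where a joint would pass 70% of its speed; a pose out of reach is approached as far as the arm can. A call with a gripper value outside its range is refused whole. The fingers move at their own pace and stop on an object; "newtons" is the grip in N (left out, the last holds). Time passes only in rows, so rows that repeat a pose let the fingers close. It gives the time, the measured TCP pose, the force and the opening at its end, in the units of the state.
- arm.get_state(): the state, without advancing time (a new reading comes with each control period).
- imaging.read_camera(name): name is "side" or "top" or "wrist"; returns the picture (400x640x3 uint8, red, green, blue); there is no depth.
- imaging.camera_info(name): a dict with "fovy" (degrees; the focal length in pixels is half the picture's height over the tangent of half this angle, whatever the lens; pixels are square), "cx", "cy" (the principal point, pixels), "k1" (the pictures are not rectified: a ray, as slopes to the right and down, at radius r is drawn at 1 + k1 r^2 times it, then the intrinsics apply), "origin" and "rotation" of the camera in the world; the wrist camera has in their place "tool_from_camera" (4x4, takes a point from camera to tool coordinates, whose origin is the TCP and whose axes are the flange's). Camera axes: x right, y down, z forward; pixel columns grow to the right and rows downward; lengths in m; the calibration is good to about 2 mm. A picture is of the moment at which its call begins: read the wrist's pose just before it. camera_info takes no time and is no camera call.
- arm.close_job(): hands the job in, once; it reports no verdict.
The state is a dict: "t": time; "joint_pos": joint angles; "joint_velocities": joint speeds; "effort": joint torques, N m; "ee_pos": TCP position; "eef_rot": TCP orientation; "force": force on the tool from outside, world axes, zero at the start; "wrist_torque": the same for the moment, N m; "width": opening from 0.0 (shut) to 1.0 (fully open).
Only numpy, scipy, OpenCV 4.12 (cv2) and the standard library are available. Lean on these libraries where they do the work, as an engineer would, in place of code of your own. Each camera call takes 0.05 s, during which the arm holds its last target. There are 200 camera calls.

## Task

Pack the black plinth lying down in its white foam tray by pushing alone, never lifting it and never pushing or squeezing it with more than 20 N. Slide it, still standing, until its foot stands squarely against the tray's low front step and let it stay there a moment; then push it high up so that it tips over the step and comes to lie on its side in the tray. Last, slide it along the tray fully home, flush against the end block, and bed it there with a steady push of about 10 N held for half a second; leave the two tealights and the bat figurine where they stand.

Things in the scene. Friction and masses are not known exactly. Their poses are not given: they have to be found in the camera images.
- tray: White foam packing tray, fixed. Origin on the table at the middle of its front step; x points along the tray from the step to the end block (roughly to the robot's right, -y, up to 0.35 rad either way), z up. Side walls from x = 0 to 195 mm: inner faces at y = +-57 mm, 15 mm thick, tops 38 mm above the table.
- step (a point): Middle of the front step's top edge; axes as the tray's. The step is a vertical face 18 mm high at tray x = 0, over the whole width of the tray, with bare table in front of it; behind it the flat tray floor, 18 mm above the table, runs on to the end block.
- end_block: Stiff foam block fixed across the tray, 24 mm thick, 113 mm wide, its top 58 mm above the table. Origin at the middle of the lower edge of the face that looks at the step, on the tray's floor; axes as the tray's. That face lies 150 to 165 mm from the step, differing from tray to tray.
- plinth: Black hollow-cast resin plinth, a block 64 (its x) by 90 (its y) by 120 mm tall (its z), 0.36 to 0.44 kg, friction 0.48 to 0.72 on table and tray. Origin at the centre of its underside. It starts standing on the table, its front face 25 to 65 mm short of the step, within 5 mm of the tray's middle line, its x axis along the tray's x within 0.2 rad.
- foot_left (a point): Point on the plinth's front lower edge (the side towards the step): plinth frame (32, 40, 0) mm.
- foot_right (a point): The other point on the plinth's front lower edge: plinth frame (32, -40, 0) mm.
- plinth_top (a point): Centre of the plinth's top face, plinth frame (0, 0, 120) mm. When the plinth lies in the tray this face looks at the end block.
- tealight_a: White electric tealight, 38 mm across and 52 mm tall with its flame tip, loose, standing on the table on the far side of the tray. Origin at the centre of its underside.
- tealight_b: A second white electric tealight of the same size, also on the far side of the tray. Origin at the centre of its underside.
- figurine: Black bat figurine on a round foot, about 78 mm tall and 110 mm over its wings, loose, standing on the table beyond the tray's end. Origin at the centre of its underside.
Not all that is in view belongs to the job. There is more than one size of the tray; the job needs the largest.

How it is judged:
On the way, in this order (a step that is already met when the one before it is completed fails the run):
1. the plinth stands upright with its front foot edge squarely against the step (both foot points within 3 mm of it) (x of each of foot_left, foot_right in the frame of tray above -0.003 m and angle between plinth's own z axis and vertical below 0.06 rad and height (world z) of plinth below 0.004 m), for 0.2 s.
2. the plinth has been tipped over the step and lies on its side on the tray's floor, not yet home (angle between plinth's own x axis and vertical above 3.04 rad and x of plinth_top in the frame of end_block below -0.004 m and x of plinth_top in the frame of tray above 0.07 m and height (world z) of plinth below 0.056 m), for 0.2 s.
3. the lying plinth is bedded against the end block with a steady push of about 10 N (of which the end block feels 6 to 12 N, the rest being friction on the tray) (contact force between plinth and end_block between 6 and 12 N and angle between plinth's own x axis and vertical above 3.04 rad), for 0.5 s.
At the end, for the whole second after the job is handed in: The plinth lies on its side flat on the tray's floor between the side walls, its top face flush against the end block (within 2 mm) and square to it (0.05 rad), at rest and let go (angle between plinth's own x axis and vertical above 3.09 rad and x of plinth_top in the frame of end_block above -0.002 m and angle between the z axis of plinth and the x axis of tray, either way round below 0.05 rad and y of plinth_top in the frame of tray between -0.0135 and 0.0135 m and height (world z) of plinth below 0.054 m and linear speed of plinth below 0.01 m/s); the robot touches nothing.
It fails at once if the robot pushes or grips the plinth with more than 20 N (contact force between any of the fingers, the arm and plinth above 20 N).
It fails at once if the plinth is lifted clear of table and tray (centre of its underside above 75 mm) (height (world z) of plinth above 0.075 m).
It fails at once if a tealight or the figurine is moved by more than 15 mm (distance of any of tealight_a, tealight_b, figurine from where it was at the start of the episode above 0.015 m).
It also fails if it takes over 67 s, if anything falls off the work surface, if the arm or the gripper's body presses on something with over 40 N, if the wrist force passes 120 N, or if a joint passes its speed limit or range.

## Working session

There is one attempt and no reset: what is moved stays moved. The work goes in short steps, Python scripts to look and compute and a tool call to move; the robot and the scene stay as the last step left them, time stands still between calls to the robot, and variables do not carry over. Pictures are saved under pics/ and viewed, about 8 in all and at most 12, crops included, and the job is handed in when it is done.

Besides the shell and the picture viewer there is one more tool, called after "Request:" as name(argument=value, ...), one argument or row to a line, values as JSON. arm_command: Moves the arm, as the interface text tells. Its arguments: {"type":"object","properties":{"plan":{"type":"array","items":{"type":"object","properties":{"fingers":{"type":"number"},"x":{"type":"number"},"y":{"type":"number"},"z":{"type":"number"},"rx":{"type":"number"},"ry":{"type":"number"},"rz":{"type":"number"}}}},"newtons":{"type":"number"}},"required":["plan"]}

```bash
mkdir -p pics; ls; python3 - <<'E'
from workcell import arm, imaging
import cv2
print(arm.get_state())
for n in("side","top","wrist"):
    print(n,imaging.camera_info(n)); cv2.imwrite(f"pics/{n}0.png",imaging.read_camera(n)[...,::-1])
E
```

```text
pics
{'t': 0.0, 'joint_pos': array([ 9.82926853e-01,  1.59018610e-01,  1.59819589e+00,  3.18139171e-06,
        1.38621737e+00, -2.10086765e-01]), 'joint_velocities': array([-9.32792869e-04,  8.22507604e-04,  1.27246733e-05,  4.63794981e-04,
       -5.04065408e-04, -2.44987343e-04]), 'effort': array([ 2.43385235e-03, -3.85568905e+01, -3.22117674e+01,  7.03111547e-02,
        3.77215329e-02, -1.36741078e-04]), 'ee_pos': array([0.21177126, 0.53394625, 0.22765421]), 'eef_rot': array([-3.58688548e-04,  1.87770294e-01,  9.82212539e-01, -8.46776647e-04]), 'force': array([-0.27995824, -0.76831737, -0.24490492]), 'wrist_torque': array([-0.00360047, -0.05122166, -0.04269405]), 'width': 1.0035140979978348}
side {'fovy': 51.44664271883561, 'cx': 327.4191423235435, 'cy': 201.96610579747326, 'k1': -0.06796530366887144, 'origin': array([ 0.18137148, -0.53637042,  0.68421842]), 'rotation': array([-0.39904802,  0.861182  , -0.28681858,  0.12985125])}
top {'fovy': 49.75753663153539, 'cx': 312.58736247628184, 'cy': 194.85356473748863, 'k1': -0.104767807532926, 'origin': array([0.40697778, 0.02652915, 1.06213503]), 'rotation': array([-0.06447388,  0.70714536, -0.70126198,  0.06340496])}
wrist {'fovy': 62.749877885047304, 'cx': 319.55706724438465, 'cy': 195.5363394617849, 'k1': 0.003141742970913595, 'tool_from_camera': array([[ 4.99519119e-04, -9.61475182e-01, -2.74891298e-01,
         7.83325699e-02],
       [ 9.99999570e-01,  6.94925490e-04, -6.13459608e-04,
        -9.54219310e-04],
       [ 7.80855158e-04, -2.74890873e-01,  9.61475116e-01,
        -1.55733403e-01],
       [ 0.00000000e+00,  0.00000000e+00,  0.00000000e+00,
         1.00000000e+00]])}
```

View pics/top0.png

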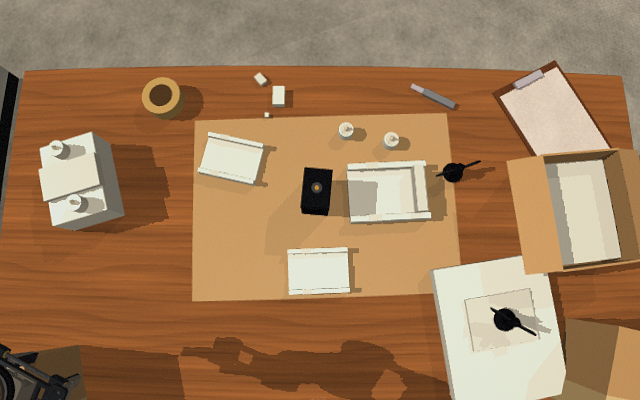

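View pics/side0.png

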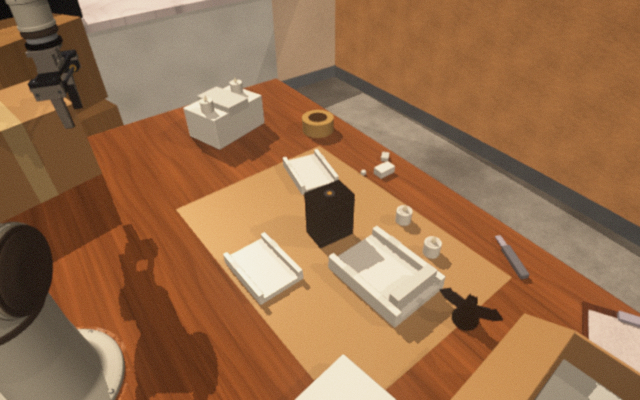

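The top view shows the black plinth at about (316,191). The largest tray is to its right, cols 347–431 and rows 160–223, with the end block near col 420. The tealights are at (346,131) and (391,141), and the bat is at (454,172). The side view agrees. Next I'll enlarge the tray area.

```bash
cat > h.py <<'E'
import numpy as np, cv2
from scipy.spatial.transform import Rotation as R
from workcell import arm, imaging
def rot(q): return R.from_quat([q[1],q[2],q[3],q[0]]).as_matrix()
def cam(n,st=None):
    i=imaging.camera_info(n); f=200/np.tan(np.radians(i['fovy']/2))
    if n=='wrist':
        T=np.eye(4);T[:3,:3]=rot(st['eef_rot']);T[:3,3]=st['ee_pos'];T=T@i['tool_from_camera'];return i,f,T[:3,3],T[:3,:3]
    return i,f,np.array(i['origin']),rot(i['rotation'])
def unproj(n,uv,z,st=None):
    i,f,o,M=cam(n,st); out=[]
    for u,v in uv:
        d=np.array([(u-i['cx'])/f,(v-i['cy'])/f]); s=d.copy()
        for _ in range(20): s=d/(1+i['k1']*(s@s))
        r=M@np.array([*s,1]); out.append(o+r*(z-o[2])/r[2])
    return np.array(out)
def proj(n,P,st=None):
    i,f,o,M=cam(n,st); c=(np.atleast_2d(P)-o)@M; s=c[:,:2]/c[:,2:]
    return s*(1+i['k1']*(s**2).sum(1,keepdims=True))*f+[i['cx'],i['cy']]
def crop(n,name,x0,y0,w,h,k):
    im=imaging.read_camera(n)[y0:y0+h,x0:x0+w,::-1]
    cv2.imwrite(f"pics/{name}.png",cv2.resize(im,None,fx=k,fy=k,interpolation=cv2.INTER_CUBIC))
E
python3 - <<'E'
from h import *
crop('top','top1',295,115,160,115,5)
im=imaging.read_camera('top')
m=(im.max(2)<45).astype('uint8')[150:225,290:340]
print(cv2.minAreaRect(cv2.findNonZero(m)))
E
```

```text
((26.02458953857422, 41.22950744628906), (28.156614303588867, 45.53948211669922), 5.194429397583008)
```

View pics/top1.png

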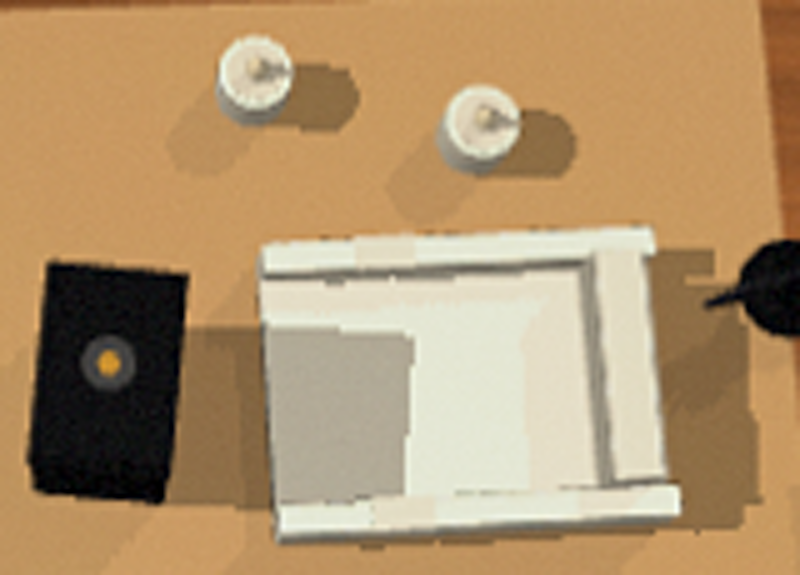

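```bash
cat > fit.py <<'E'
from h import *
from scipy.optimize import least_squares
c=lambda L:[(295+(x+.5)/5-.5,115+(y+.5)/5-.5) for x,y in L]
np.set_printoptions(precision=4,suppress=True)
px=c([(262,246),(653,228),(680,513),(680,487),(277,508),(279,533),(597,250),(613,480),(648,250),(664,480)])
def model(p):
    x,y,a,D=p
    P=np.array([(0,72,38),(195,72,38),(195,-72,38),(195,-57,38),(0,-57,38),(0,-72,38),(0,56,58),(0,-56,58),(24,56,58),(24,-56,58)])/1e3
    P[6:,0]+=D; M=np.array([[np.cos(a),-np.sin(a)],[np.sin(a),np.cos(a)]])
    return np.c_[P[:,:2]@M.T+[x,y],P[:,2]]
s=least_squares(lambda p:(proj('top',model(p))-px).ravel(),[.4,-.1,-1.57,.157])
print(s.x,"yaw+90",np.degrees(s.x[2])+90); print((proj('top',model(s.x))-px))
pt=unproj('top',c([(50,262),(188,274),(109,363),(30,462),(168,475)]),.12);print(pt)
print(unproj('top',c([(165,503),(38,490)]),0))
x,y,a,D=s.x;M=np.array([[np.cos(a),-np.sin(a)],[np.sin(a),np.cos(a)]])
print("plinth top in tray",(pt[:,:2]-[x,y])@M*1e3)
print("tea",(unproj('top',c([(255,75),(482,122)]),.04)[:,:2]-[x,y])@M*1e3)
print("bat foot",(unproj('top',c([(785,285)]),.04)[:,:2]-[x,y])@M*1e3)
E
python3 fit.py
```

```text
[ 0.6019 -0.0581 -1.5176  0.1596] yaw+90 3.047565483803041
[[-0.1872 -0.4961]
 [ 0.2103 -0.1267]
 [ 0.281   0.7246]
 [-0.2797 -0.2319]
 [-0.0005 -0.6933]
 [-0.0284  0.5254]
 [-0.2984  0.3201]
 [ 0.6183  0.2497]
 [-0.7148 -0.0769]
 [ 0.386  -0.2208]]
[[ 0.643   0.0472  0.12  ]
 [ 0.638  -0.0149  0.12  ]
 [ 0.5969  0.0203  0.12  ]
 [ 0.552   0.055   0.12  ]
 [ 0.5467 -0.0061  0.12  ]]
[[ 0.5504 -0.0087  0.    ]
 [ 0.5564  0.0544  0.    ]]
plinth top in tray [[-102.979    46.6781]
 [ -41.2735   38.3572]
 [ -78.6244   -0.7965]
 [-115.5714  -43.8059]
 [ -54.9375  -52.3426]]
tea [[  2.0631 157.9474]
 [113.3568 128.9032]]
bat foot [[257.1155  39.6696]]
```

```bash
cat > mv.py <<'E'
from h import *
import sys
np.set_printoptions(precision=4,suppress=True)
A=-1.5176; O=np.array([.6019,-.0581,0]); MT=np.array([[np.cos(A),-np.sin(A),0],[np.sin(A),np.cos(A),0],[0,0,1]])
def target(x,y,z,tilt):
    t=np.radians(tilt); c,s=np.cos(t),np.sin(t)
    return O+MT@(np.array([x,y,z])/1e3), MT@np.array([[-c,0,-s],[0,1,0],[-s,0,-c]]).T.T
def now():
    s=arm.get_state(); Rm=rot(s['eef_rot']); return s,Rm,MT.T@(s['ee_pos']-O)*1e3
if __name__=="__main__":
    s,Rm,p=now(); print("t",s['t'],"tray mm",p,"F tray",MT.T@s['force'],"w",s['width'],"q",s['joint_pos'])
    if len(sys.argv)>4:
        P,RT=target(*map(float,sys.argv[1:5]))
        # RT columns: tool axes in world
        print("det",np.linalg.det(RT)); print("shift",Rm.T@(P-s['ee_pos']),"rot deg",np.degrees(R.from_matrix(Rm.T@RT).as_rotvec()))
E
python3 mv.py -175 -1 180 30
```

```text
t 0.25 tray mm [-612.2085 -357.9094  228.1441] F tray [ 0.3353  0.1307 -0.7714] w 1.0010445590958827 q [ 0.9829  0.1587  1.5975  0.      1.3862 -0.2101]
det 0.5000000000000003
shift [-0.5069 -0.2481  0.0483] rot deg [-0.0507  0.0178 65.3066]
```

```bash
sed -i 's/\[\[-c,0,-s\],\[0,1,0\],\[-s,0,-c\]\]).T.T/[[-c,0,s],[0,1,0],[-s,0,-c]])/' mv.py; python3 mv.py -175 -1 180 30
```

```text
t 0.25 tray mm [-612.2085 -357.9094  228.1441] F tray [ 0.3353  0.1307 -0.7714] w 1.0010445590958827 q [ 0.9829  0.1587  1.5975  0.      1.3862 -0.2101]
det 1.0000000000000002
shift [-0.5069 -0.2481  0.0483] rot deg [ 17.0296 -26.6338  63.7533]
```

Request:
arm_command(
  plan=[
    {"fingers": 0, "x": -0.507, "y": -0.248, "z": 0.048, "rx": 17.03, "ry": -26.63, "rz": 63.75},
    {"fingers": 0, "x": -0.507, "y": -0.248, "z": 0.048, "rx": 17.03, "ry": -26.63, "rz": 63.75},
    {"fingers": 0, "x": -0.507, "y": -0.248, "z": 0.048, "rx": 17.03, "ry": -26.63, "rz": 63.75},
    {"fingers": 0, "x": -0.507, "y": -0.248, "z": 0.048, "rx": 17.03, "ry": -26.63, "rz": 63.75},
    {"fingers": 0, "x": -0.507, "y": -0.248, "z": 0.048, "rx": 17.03, "ry": -26.63, "rz": 63.75},
    {"fingers": 0, "x": -0.507, "y": -0.248, "z": 0.048, "rx": 17.03, "ry": -26.63, "rz": 63.75},
    {"fingers": 0, "x": -0.507, "y": -0.248, "z": 0.048, "rx": 17.03, "ry": -26.63, "rz": 63.75},
    {"fingers": 0, "x": -0.507, "y": -0.248, "z": 0.048, "rx": 17.03, "ry": -26.63, "rz": 63.75},
  ],
)

```text
t: 0.92
ee_pos: [0.4365, 0.2873, 0.2004]
eef_rot: [0.156, 0.589, 0.78, -0.147]
force: [1.1, 0.2, 0.5]
width: 0.503
```

```bash
python3 mv.py -175 -1 180 30
```

```text
t 0.9167 tray mm [-353.6955 -146.7984  200.3891] F tray [-0.1643  1.0921  0.4991] w 0.5033498728017151 q [ 0.5786  0.2349  1.6232 -0.3952  1.4735  0.3781]
det 1.0000000000000002
shift [-0.1805  0.1053  0.0997] rot deg [ 3.296  -5.115  12.1079]
```

Request:
arm_command(
  plan=[
    {"fingers": 0, "x": -0.18, "y": 0.105, "z": 0.1, "rx": 3.3, "ry": -5.1, "rz": 12.1},
    {"fingers": 0, "x": -0.18, "y": 0.105, "z": 0.1, "rx": 3.3, "ry": -5.1, "rz": 12.1},
    {"fingers": 0, "x": -0.18, "y": 0.105, "z": 0.1, "rx": 3.3, "ry": -5.1, "rz": 12.1},
    {"fingers": 0, "x": -0.18, "y": 0.105, "z": 0.1, "rx": 3.3, "ry": -5.1, "rz": 12.1},
    {"fingers": 0, "x": -0.18, "y": 0.105, "z": 0.1, "rx": 3.3, "ry": -5.1, "rz": 12.1},
    {"fingers": 0, "x": -0.18, "y": 0.105, "z": 0.1, "rx": 3.3, "ry": -5.1, "rz": 12.1},
    {"fingers": 0, "x": -0.18, "y": 0.105, "z": 0.1, "rx": 3.3, "ry": -5.1, "rz": 12.1},
    {"fingers": 0, "x": -0.18, "y": 0.105, "z": 0.1, "rx": 3.3, "ry": -5.1, "rz": 12.1},
  ],
)

```text
t: 1.58
ee_pos: [0.5911, 0.1181, 0.1783]
eef_rot: [0.186, 0.664, 0.702, -0.178]
force: [-0.1, 0.2, -0.0]
width: 0.499
```

```bash
python3 mv.py -160 -1 37 30
```

```text
t 1.5833 tray mm [-176.5678   -1.419   178.3397] F tray [-0.1809 -0.0462 -0.0246] w 0.49947377818732513 q [ 0.2479  0.409   1.4772 -0.519   1.3936  0.3209]
det 1.0000000000000002
shift [0.056  0.0008 0.1308] rot deg [-0.0679 -0.1427  0.2102]
```

Request:
arm_command(
  plan=[
    {"fingers": 0, "x": 0.056, "y": 0.001, "z": 0.131},
    {"fingers": 0, "x": 0.056, "y": 0.001, "z": 0.131},
    {"fingers": 0, "x": 0.056, "y": 0.001, "z": 0.131},
    {"fingers": 0, "x": 0.056, "y": 0.001, "z": 0.131},
    {"fingers": 0, "x": 0.056, "y": 0.001, "z": 0.131},
    {"fingers": 0, "x": 0.056, "y": 0.001, "z": 0.131},
  ],
)

```text
validation failed for argument at $.pl...
```

```bash
python3 mv.py -110 -1 37 30;  python3 - <<'E'
from h import *
crop('side','s1',250,100,230,230,2.6)
E
```

```text
t 1.5833 tray mm [-176.5678   -1.419   178.3397] F tray [-0.1809 -0.0462 -0.0246] w 0.49947377818732513 q [ 0.2479  0.409   1.4772 -0.519   1.3936  0.3209]
det 1.0000000000000002
shift [0.0126 0.0007 0.1557] rot deg [-0.0679 -0.1427  0.2102]
```

View pics/s1.png

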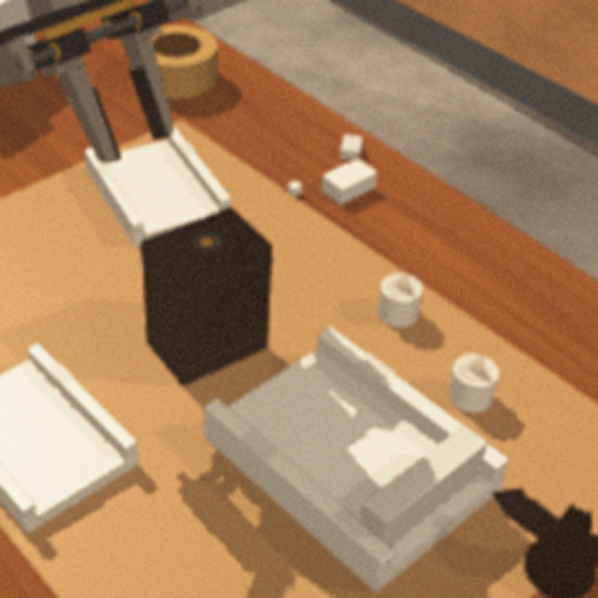

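The plan was refused, probably because rows need all fields. The picture shows the gripper up behind the plinth. A small decoy tray stands close behind it, so I'll check where that is.

```bash
python3 - <<'E'
from mv import *
print((unproj('top',[(208,133),(265,148),(255,184),(198,173),(288,249),(349,248),(351,293),(290,294)],.03)-O)@MT*1e3)
E
```

```text
[[-343.4914  168.8909   30.    ]
 [-200.2094  122.4444   30.    ]
 [-226.8862   32.0198   30.    ]
 [-368.1297   66.3734   30.    ]
 [-151.5967 -129.728    30.    ]
 [  -6.2156 -133.9206   30.    ]
 [  -7.5147 -239.5856   30.    ]
 [-150.7675 -235.3651   30.    ]]
```

Request:
arm_command(
  plan=[
    {"fingers": 0, "x": 0.056, "y": 0.001, "z": 0.131, "rx": 0, "ry": 0, "rz": 0},
    {"fingers": 0, "x": 0.056, "y": 0.001, "z": 0.131, "rx": 0, "ry": 0, "rz": 0},
    {"fingers": 0, "x": 0.056, "y": 0.001, "z": 0.131, "rx": 0, "ry": 0, "rz": 0},
    {"fingers": 0, "x": 0.056, "y": 0.001, "z": 0.131, "rx": 0, "ry": 0, "rz": 0},
    {"fingers": 0, "x": 0.056, "y": 0.001, "z": 0.131, "rx": 0, "ry": 0, "rz": 0},
    {"fingers": 0, "x": 0.056, "y": 0.001, "z": 0.131, "rx": 0, "ry": 0, "rz": 0},
    {"fingers": 0, "x": 0.056, "y": 0.001, "z": 0.131, "rx": 0, "ry": 0, "rz": 0},
  ],
)

```text
t: 2.22
ee_pos: [0.5941, 0.1038, 0.0398]
eef_rot: [0.188, 0.663, 0.703, -0.176]
force: [1.0, -0.3, 0.5]
width: 0.497
```

```bash
python3 mv.py -100 -1 37 30
```

```text
t 2.2167 tray mm [-162.085     0.8086   39.7577] F tray [0.3849 1.0078 0.5246] w 0.49660189783115966 q [ 0.2252  0.5787  1.5468 -0.5623  1.1719  0.43  ]
det 1.0000000000000002
shift [-0.0525 -0.0022  0.0333] rot deg [ 0.2752 -0.144   0.285 ]
```

Request:
arm_command(
  plan=[
    {"fingers": 0, "x": -0.007, "y": -0.002, "z": 0.004, "rx": 0, "ry": 0, "rz": 0},
    {"fingers": 0, "x": -0.014, "y": -0.003, "z": 0.008, "rx": 0, "ry": 0, "rz": 0},
    {"fingers": 0, "x": -0.018, "y": -0.003, "z": 0.0105, "rx": 0, "ry": 0, "rz": 0},
    {"fingers": 0, "x": -0.022, "y": -0.003, "z": 0.0127, "rx": 0, "ry": 0, "rz": 0},
    {"fingers": 0, "x": -0.026, "y": -0.003, "z": 0.015, "rx": 0, "ry": 0, "rz": 0},
    {"fingers": 0, "x": -0.03, "y": -0.003, "z": 0.0173, "rx": 0, "ry": 0, "rz": 0},
    {"fingers": 0, "x": -0.034, "y": -0.003, "z": 0.0196, "rx": 0, "ry": 0, "rz": 0},
    {"fingers": 0, "x": -0.038, "y": -0.003, "z": 0.022, "rx": 0, "ry": 0, "rz": 0},
  ],
)

```text
t: 2.88
ee_pos: [0.5923, 0.0585, 0.0375]
eef_rot: [0.187, 0.663, 0.703, -0.177]
force: [-2.4, 3.5, 4.4]
width: 0.504
```

```bash
python3 mv.py -100 -1 37 30; python3 - <<'E'
from h import *
crop('top','t2',275,135,150,100,5)
E
```

```text
t 2.8833 tray mm [-116.8961   -3.3994   37.4503] F tray [-3.653  -2.2144  4.3601] w 0.5043304801232418 q [ 0.1533  0.5458  1.6016 -0.5813  1.1242  0.3861]
det 1.0000000000000002
shift [-0.0144  0.0023  0.0088] rot deg [ 0.0476 -0.1559  0.295 ]
```

View pics/t2.png

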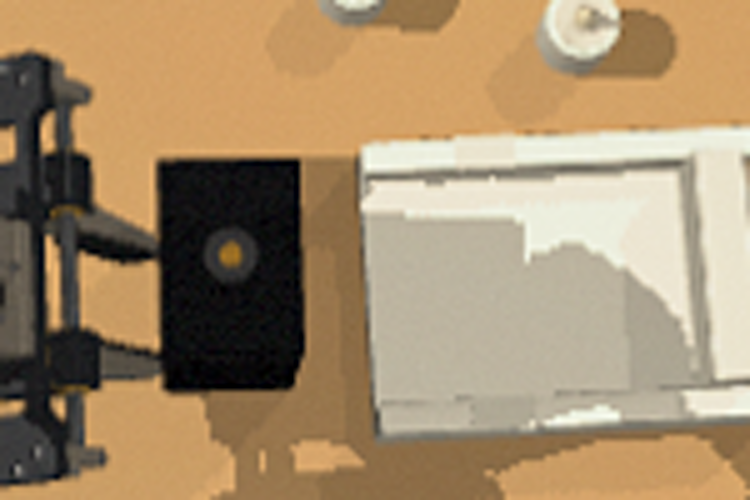

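```bash
python3 - <<'E'
from mv import *
c=lambda L:[(275+(x+.5)/5-.5,135+(y+.5)/5-.5) for x,y in L]
print((unproj('top',c([(230,254),(160,158),(300,158),(161,352),(303,352)]),.12)-O)@MT*1e3)
print(now()[2], MT.T@now()[0]['force'])
E
```

```text
[[ -69.0523    2.8308  120.    ]
 [ -98.3823   48.284   120.    ]
 [ -35.4547   45.4695  120.    ]
 [-101.668   -39.9911  120.    ]
 [ -38.9144  -42.8163  120.    ]]
[-115.9816   -3.396    37.3971] [-3.0256 -0.0944  1.6799]
```

Request:
arm_command(
  plan=[
    {"fingers": 0, "x": -0.003, "y": 0, "z": 0.0017, "rx": 0, "ry": 0, "rz": 0},
    {"fingers": 0, "x": -0.006, "y": 0, "z": 0.0035, "rx": 0, "ry": 0, "rz": 0},
    {"fingers": 0, "x": -0.009, "y": 0, "z": 0.0052, "rx": 0, "ry": 0, "rz": 0},
    {"fingers": 0, "x": -0.012, "y": 0, "z": 0.007, "rx": 0, "ry": 0, "rz": 0},
    {"fingers": 0, "x": -0.015, "y": 0, "z": 0.0087, "rx": 0, "ry": 0, "rz": 0},
    {"fingers": 0, "x": -0.018, "y": 0, "z": 0.0104, "rx": 0, "ry": 0, "rz": 0},
    {"fingers": 0, "x": -0.021, "y": 0, "z": 0.0121, "rx": 0, "ry": 0, "rz": 0},
    {"fingers": 0, "x": -0.024, "y": 0, "z": 0.0139, "rx": 0, "ry": 0, "rz": 0},
  ],
)

```text
t: 3.6
ee_pos: [0.5941, 0.0304, 0.0372]
eef_rot: [0.187, 0.663, 0.703, -0.178]
force: [-0.3, 4.2, 2.5]
width: 0.502
```

```bash
python3 mv.py
```

```text
t 3.6 tray mm [-88.7925  -3.1148  37.1995] F tray [-4.1974 -0.1125  2.5262] w 0.501806755119776 q [ 0.1073  0.5311  1.6242 -0.5935  1.0963  0.3554]
```

Request:
arm_command(
  plan=[
    {"fingers": 0, "x": -0.001, "y": 0, "z": 0.0006, "rx": 0, "ry": 0, "rz": 0},
    {"fingers": 0, "x": -0.002, "y": 0, "z": 0.0012, "rx": 0, "ry": 0, "rz": 0},
    {"fingers": 0, "x": -0.003, "y": 0, "z": 0.0017, "rx": 0, "ry": 0, "rz": 0},
    {"fingers": 0, "x": -0.004, "y": 0, "z": 0.0023, "rx": 0, "ry": 0, "rz": 0},
    {"fingers": 0, "x": -0.0045, "y": 0, "z": 0.0026, "rx": 0, "ry": 0, "rz": 0},
    {"fingers": 0, "x": -0.005, "y": 0, "z": 0.0029, "rx": 0, "ry": 0, "rz": 0},
    {"fingers": 0, "x": -0.005, "y": 0, "z": 0.0029, "rx": 0, "ry": 0, "rz": 0},
    {"fingers": 0, "x": -0.005, "y": 0, "z": 0.0029, "rx": 0, "ry": 0, "rz": 0},
  ],
)

```text
t: 4.27
ee_pos: [0.5943, 0.025, 0.0372]
eef_rot: [0.187, 0.663, 0.703, -0.178]
force: [-0.6, 2.9, 2.6]
width: 0.496
```

```bash
python3 mv.py
```

```text
t 4.2667 tray mm [-83.3543  -3.1716  37.169 ] F tray [-2.8896 -0.4215  2.571 ] w 0.49568604002809247 q [ 0.0983  0.5284  1.6283 -0.5957  1.0911  0.3492]
```

Request:
arm_command(
  plan=[
    {"fingers": 0, "x": -0.0004, "y": 0, "z": 0.0002, "rx": 0, "ry": 0, "rz": 0},
    {"fingers": 0, "x": -0.0008, "y": 0, "z": 0.0005, "rx": 0, "ry": 0, "rz": 0},
    {"fingers": 0, "x": -0.0012, "y": 0, "z": 0.0007, "rx": 0, "ry": 0, "rz": 0},
    {"fingers": 0, "x": -0.0016, "y": 0, "z": 0.0009, "rx": 0, "ry": 0, "rz": 0},
    {"fingers": 0, "x": -0.002, "y": 0, "z": 0.0012, "rx": 0, "ry": 0, "rz": 0},
    {"fingers": 0, "x": -0.002, "y": 0, "z": 0.0012, "rx": 0, "ry": 0, "rz": 0},
  ],
)

```text
t: 4.77
ee_pos: [0.5945, 0.0226, 0.0372]
eef_rot: [0.187, 0.663, 0.703, -0.178]
force: [-0.0, 4.0, 2.9]
width: 0.498
```

```bash
python3 mv.py
```

```text
t 4.7667 tray mm [-80.9346  -3.1248  37.1611] F tray [-3.9537  0.1746  2.8568] w 0.49802697125700757 q [ 0.0942  0.5273  1.63   -0.5966  1.0887  0.3465]
```

Request:
arm_command(
  plan=[
    {"fingers": 0, "x": -0.0003, "y": 0, "z": 0.0002, "rx": 0, "ry": 0, "rz": 0},
    {"fingers": 0, "x": -0.0006, "y": 0, "z": 0.0003, "rx": 0, "ry": 0, "rz": 0},
    {"fingers": 0, "x": -0.0009, "y": 0, "z": 0.0005, "rx": 0, "ry": 0, "rz": 0},
    {"fingers": 0, "x": -0.0012, "y": 0, "z": 0.0007, "rx": 0, "ry": 0, "rz": 0},
    {"fingers": 0, "x": -0.0012, "y": 0, "z": 0.0007, "rx": 0, "ry": 0, "rz": 0},
  ],
)

```text
t: 5.18
ee_pos: [0.5946, 0.0212, 0.0371]
eef_rot: [0.187, 0.663, 0.703, -0.178]
force: [-1.0, 4.8, 2.4]
width: 0.502
```

```bash
python3 mv.py;python3 - <<'E'
from h import *
crop('top','t3',275,135,150,100,5)
E
```

```text
t 5.1833 tray mm [-79.5825  -3.1063  37.13  ] F tray [-4.8719 -0.6965  2.4235] w 0.5020727503793538 q [ 0.0919  0.5267  1.631  -0.5971  1.0873  0.3449]
```

View pics/t3.png

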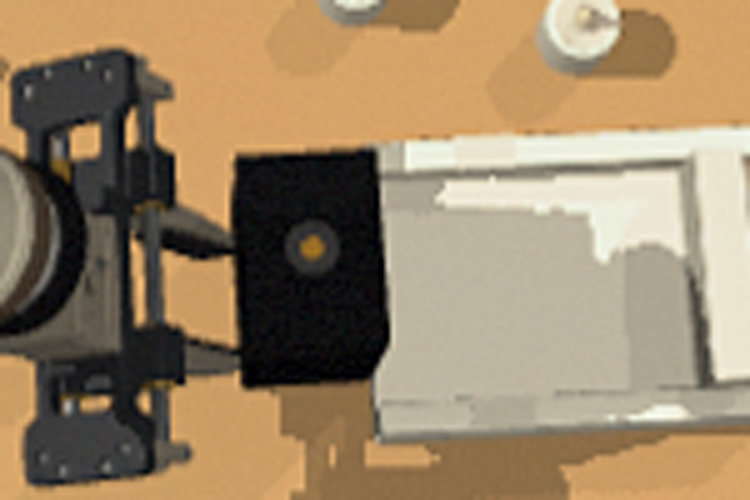

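Request:
arm_command(
  plan=[
    {"fingers": 0, "x": -0.0003, "y": 0, "z": 0.0002, "rx": 0, "ry": 0, "rz": 0},
    {"fingers": 0, "x": -0.0006, "y": 0, "z": 0.0003, "rx": 0, "ry": 0, "rz": 0},
    {"fingers": 0, "x": -0.0009, "y": 0, "z": 0.0005, "rx": 0, "ry": 0, "rz": 0},
    {"fingers": 0, "x": -0.0009, "y": 0, "z": 0.0005, "rx": 0, "ry": 0, "rz": 0},
  ],
)

```text
t: 5.57
ee_pos: [0.5946, 0.0205, 0.0371]
eef_rot: [0.187, 0.663, 0.703, -0.177]
force: [0.3, 6.4, 3.8]
width: 0.498
```

```bash
python3 mv.py
```

```text
t 5.5667 tray mm [-78.8768  -3.1097  37.1018] F tray [-6.4093  0.6048  3.8104] w 0.49825857315780686 q [ 0.0905  0.5261  1.6317 -0.5969  1.0863  0.3438]
```

Request:
arm_command(
  plan=[
    {"fingers": 0, "x": -0.0003, "y": 0, "z": 0.0002, "rx": 0, "ry": 0, "rz": 0},
    {"fingers": 0, "x": -0.0005, "y": 0, "z": 0.0003, "rx": 0, "ry": 0, "rz": 0},
    {"fingers": 0, "x": -0.0005, "y": 0, "z": 0.0003, "rx": 0, "ry": 0, "rz": 0},
    {"fingers": 0, "x": -0.0005, "y": 0, "z": 0.0003, "rx": 0, "ry": 0, "rz": 0},
  ],
)

```text
t: 5.9
ee_pos: [0.5948, 0.0203, 0.0372]
eef_rot: [0.187, 0.663, 0.703, -0.177]
force: [-0.1, 7.9, 3.6]
width: 0.503
```

```bash
python3 mv.py; python3 - <<'E'
from h import *
crop('side','s2',300,150,150,150,5)
cv2.imwrite('pics/w2.png',imaging.read_camera('wrist')[...,::-1])
E
```

```text
t 5.9 tray mm [-78.6455  -2.8783  37.1788] F tray [-7.8486  0.3046  3.5908] w 0.5025777963398145 q [ 0.0899  0.5257  1.6318 -0.5967  1.0854  0.3431]
```

View pics/s2.png

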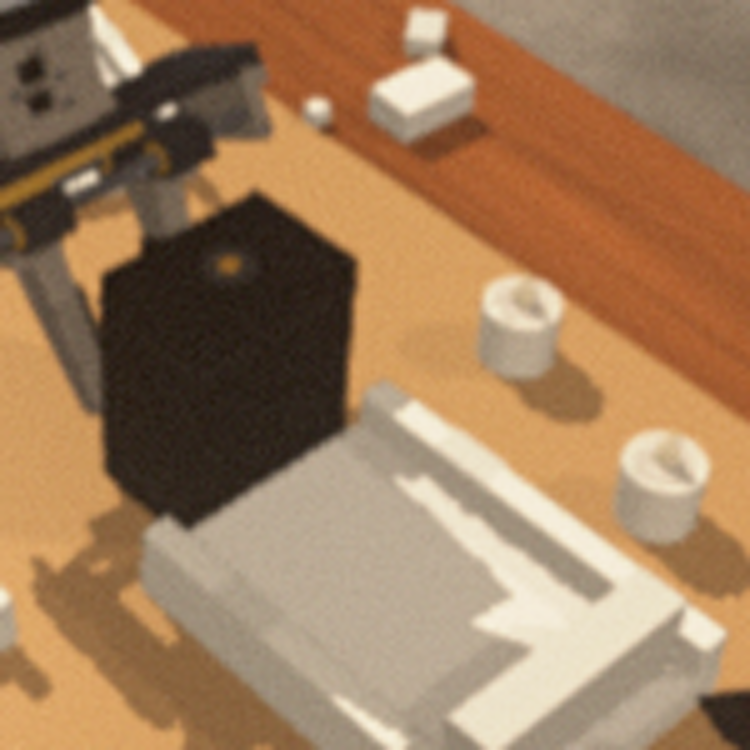

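The side view shows the plinth's front face flush against the step, upright, and the force stopped the motion at about 8 N. I'll hold, back off and rise to push height.

Request:
arm_command(
  plan=[
    {"fingers": 0, "x": 0, "y": 0, "z": 0, "rx": 0, "ry": 0, "rz": 0},
    {"fingers": 0, "x": 0, "y": 0, "z": 0, "rx": 0, "ry": 0, "rz": 0},
    {"fingers": 0, "x": 0, "y": 0, "z": 0, "rx": 0, "ry": 0, "rz": 0},
    {"fingers": 0, "x": 0.007, "y": 0, "z": -0.004, "rx": 0, "ry": 0, "rz": 0},
    {"fingers": 0, "x": 0.018, "y": 0, "z": -0.01, "rx": 0, "ry": 0, "rz": 0},
    {"fingers": 0, "x": 0.018, "y": 0, "z": -0.01, "rx": 0, "ry": 0, "rz": 0},
  ],
)

```text
t: 6.5
ee_pos: [0.5928, 0.0416, 0.0362]
eef_rot: [0.187, 0.662, 0.703, -0.178]
force: [-0.0, -0.2, -0.5]
width: 0.504
```

Request:
arm_command(
  plan=[
    {"fingers": 0, "x": -0.018, "y": 0.004, "z": -0.032, "rx": 0, "ry": 0, "rz": 0},
    {"fingers": 0, "x": -0.0365, "y": 0.004, "z": -0.063, "rx": 0, "ry": 0, "rz": 0},
    {"fingers": 0, "x": -0.0365, "y": 0.004, "z": -0.063, "rx": 0, "ry": 0, "rz": 0},
    {"fingers": 0, "x": -0.0365, "y": 0.004, "z": -0.063, "rx": 0, "ry": 0, "rz": 0},
    {"fingers": 0, "x": -0.0365, "y": 0.004, "z": -0.063, "rx": 0, "ry": 0, "rz": 0},
  ],
)

```text
t: 6.92
ee_pos: [0.597, 0.0401, 0.1089]
eef_rot: [0.187, 0.663, 0.703, -0.178]
force: [-0.2, -0.3, -1.0]
width: 0.498
```

```bash
python3 mv.py; python3 - <<'E'
from mv import *
im=imaging.read_camera('top'); cv2.imwrite('pics/t4.png',im[...,::-1])
# emblem pixel
sub=im[170:200,325:355].astype(int); m=(sub[...,0]-sub[...,2]>60)
v,u=np.nonzero(m); print(len(u)); 
if len(u): print((unproj('top',[(325+u.mean(),170+v.mean())],.12)-O)@MT*1e3)
E
```

```text
t 6.9167 tray mm [-98.3323   0.3061 108.8957] F tray [ 0.2585 -0.2101 -1.0286] w 0.4980823285187113 q [ 0.1227  0.4368  1.5901 -0.5595  1.2126  0.2905]
16
[[-31.2116   4.3293 120.    ]]
```

Request:
arm_command(
  plan=[
    {"fingers": 0, "x": -0.007, "y": 0.002, "z": 0.004, "rx": 0, "ry": 0, "rz": 0},
    {"fingers": 0, "x": -0.012, "y": 0.004, "z": 0.007, "rx": 0, "ry": 0, "rz": 0},
    {"fingers": 0, "x": -0.0145, "y": 0.004, "z": 0.0084, "rx": 0, "ry": 0, "rz": 0},
    {"fingers": 0, "x": -0.017, "y": 0.004, "z": 0.0098, "rx": 0, "ry": 0, "rz": 0},
    {"fingers": 0, "x": -0.0195, "y": 0.004, "z": 0.0113, "rx": 0, "ry": 0, "rz": 0},
    {"fingers": 0, "x": -0.022, "y": 0.004, "z": 0.0127, "rx": 0, "ry": 0, "rz": 0},
    {"fingers": 0, "x": -0.0245, "y": 0.004, "z": 0.0141, "rx": 0, "ry": 0, "rz": 0},
    {"fingers": 0, "x": -0.027, "y": 0.004, "z": 0.0156, "rx": 0, "ry": 0, "rz": 0},
  ],
)

```text
t: 7.63
ee_pos: [0.6042, 0.0098, 0.1107]
eef_rot: [0.187, 0.663, 0.703, -0.177]
force: [-0.9, 4.6, 4.8]
width: 0.501
```

```bash
python3 mv.py
```

```text
t 7.6333 tray mm [-67.6662   5.8998 110.65  ] F tray [-4.6359 -0.6161  4.7945] w 0.5009358196726701 q [ 0.0715  0.4277  1.5983 -0.5668  1.1853  0.2495]
```

Request:
arm_command(
  plan=[
    {"fingers": 0, "x": -0.0034, "y": 0, "z": 0, "rx": 0, "ry": 0, "rz": 0},
    {"fingers": 0, "x": -0.0068, "y": 0, "z": 0, "rx": 0, "ry": 0, "rz": 0},
    {"fingers": 0, "x": -0.0102, "y": 0, "z": 0, "rx": 0, "ry": 0, "rz": 0},
    {"fingers": 0, "x": -0.0136, "y": 0, "z": 0, "rx": 0, "ry": 0, "rz": 0},
    {"fingers": 0, "x": -0.017, "y": 0, "z": 0, "rx": 0, "ry": 0, "rz": 0},
    {"fingers": 0, "x": -0.0204, "y": 0, "z": 0, "rx": 0, "ry": 0, "rz": 0},
  ],
)

```text
t: 8.13
ee_pos: [0.6041, -0.0089, 0.1193]
eef_rot: [0.187, 0.663, 0.703, -0.178]
force: [0.2, -0.0, 0.2]
width: 0.5
```

```bash
python3 mv.py;python3 - <<'E'
from h import *
crop('side','s3',300,150,150,150,4)
E
```

```text
t 8.1333 tray mm [-48.9742   4.7695 119.3182] F tray [0.0424 0.1956 0.1745] w 0.5004786708467294 q [ 0.0408  0.4075  1.6064 -0.5678  1.184   0.2163]
```

View pics/s3.png

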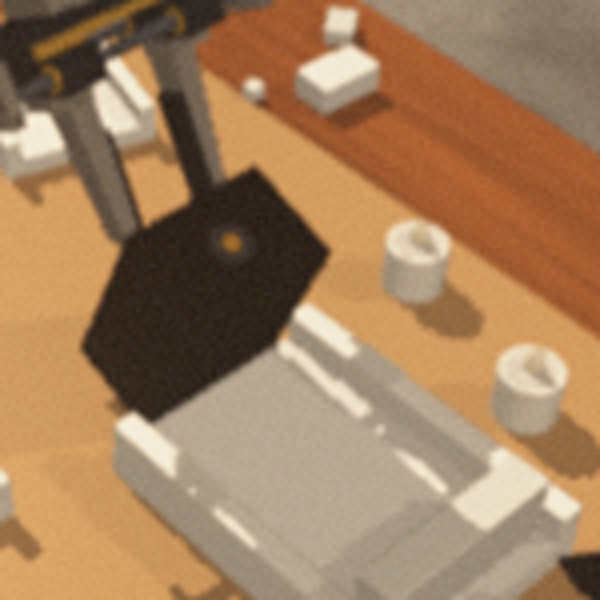

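The plinth is tipped about 20°, pivoting on the step with the front foot edge still behind it. I'll keep pushing.

Request:
arm_command(
  plan=[
    {"fingers": 0, "x": -0.0033, "y": 0, "z": 0.0013, "rx": 0, "ry": 0, "rz": 0},
    {"fingers": 0, "x": -0.0066, "y": 0, "z": 0.0026, "rx": 0, "ry": 0, "rz": 0},
    {"fingers": 0, "x": -0.0098, "y": 0, "z": 0.004, "rx": 0, "ry": 0, "rz": 0},
    {"fingers": 0, "x": -0.0131, "y": 0, "z": 0.0053, "rx": 0, "ry": 0, "rz": 0},
    {"fingers": 0, "x": -0.0164, "y": 0, "z": 0.0066, "rx": 0, "ry": 0, "rz": 0},
    {"fingers": 0, "x": -0.0164, "y": 0, "z": 0.0066, "rx": 0, "ry": 0, "rz": 0},
  ],
)

```text
t: 8.68
ee_pos: [0.6053, -0.0267, 0.122]
eef_rot: [0.187, 0.663, 0.703, -0.178]
force: [0.7, 0.2, 0.5]
width: 0.499
```

```bash
python3 mv.py;python3 - <<'E'
from h import *
crop('side','s4',300,150,150,150,3)
E
```

```text
t 8.6833 tray mm [-31.1989   5.0513 121.9969] F tray [-0.1867  0.6767  0.5356] w 0.4992905333417908 q [ 0.0112  0.3974  1.6139 -0.5708  1.1714  0.1913]
```

View pics/s4.png

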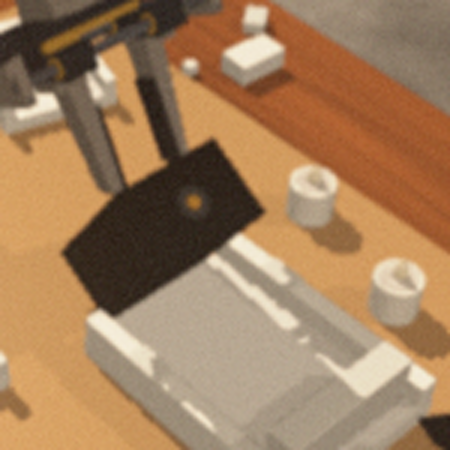

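It is now about 35° and close to balance. I'll give it one more push.

Request:
arm_command(
  plan=[
    {"fingers": 0, "x": -0.0026, "y": 0, "z": 0.0015, "rx": 0, "ry": 0, "rz": 0},
    {"fingers": 0, "x": -0.0052, "y": 0, "z": 0.003, "rx": 0, "ry": 0, "rz": 0},
    {"fingers": 0, "x": -0.0078, "y": 0, "z": 0.0045, "rx": 0, "ry": 0, "rz": 0},
    {"fingers": 0, "x": -0.0104, "y": 0, "z": 0.006, "rx": 0, "ry": 0, "rz": 0},
    {"fingers": 0, "x": -0.013, "y": 0, "z": 0.0075, "rx": 0, "ry": 0, "rz": 0},
    {"fingers": 0, "x": -0.0156, "y": 0, "z": 0.009, "rx": 0, "ry": 0, "rz": 0},
    {"fingers": 0, "x": -0.0156, "y": 0, "z": 0.009, "rx": 0, "ry": 0, "rz": 0},
    {"fingers": 0, "x": -0.0156, "y": 0, "z": 0.009, "rx": 0, "ry": 0, "rz": 0},
  ],
)

```text
t: 9.4
ee_pos: [0.6064, -0.044, 0.122]
eef_rot: [0.187, 0.663, 0.703, -0.178]
force: [0.2, -0.1, -0.4]
width: 0.503
```

```bash
python3 mv.py;python3 - <<'E'
from mv import *
im=imaging.read_camera('side').astype(int)[150:300,300:450]; m=(im[...,0]-im[...,2]>50)&(im.max(2)<190)&(im[...,0]>90)
crop('side','s5',300,150,150,150,4)
E
```

```text
t 9.4 tray mm [-13.8003   5.2738 122.0437] F tray [ 0.1345  0.2208 -0.3868] w 0.5027336161540039 q [-0.0179  0.3919  1.6211 -0.574   1.1553  0.1679]
```

View pics/s5.png

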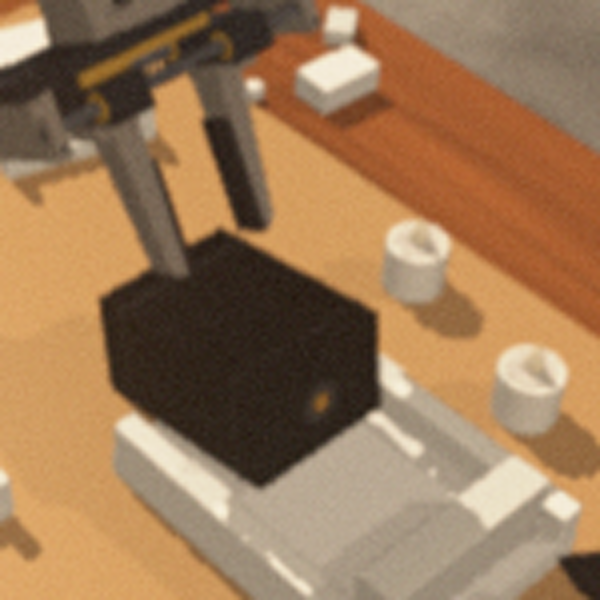

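The plinth now lies in the tray, with its emblem at side-camera pixel (380,250) facing the end block.

```bash
python3 - <<'E'
from mv import *
c=lambda L:[(300+(x+.5)/4-.5,150+(y+.5)/4-.5) for x,y in L]
print((unproj('side',c([(320,402)]),.05)-O)@MT*1e3)
print("bottom edge top-face",(unproj('side',c([(262,487),(380,411)]),.018)-O)@MT*1e3)
print("upper corners",(unproj('side',c([(101,299),(222,231),(377,313)]),.082)-O)@MT*1e3)
E
python3 mv.py -65 3 55 30
```

```text
[[68.2385 13.1898 50.    ]]
bottom edge top-face [[ 71.7821 -29.3313  18.    ]
 [ 74.4652  56.4956  18.    ]]
upper corners [[-38.7258 -45.6362  82.    ]
 [-37.7782  40.0073  82.    ]
 [ 62.2772  57.7797  82.    ]]
t 9.5 tray mm [-14.0488   5.3395 122.0872] F tray [-0.5514 -0.7371  0.3939] w 0.49842033170212474 q [-0.0175  0.3919  1.621  -0.574   1.1553  0.1679]
det 1.0000000000000002
shift [ 0.0776 -0.002   0.0328] rot deg [ 0.0507 -0.1261  0.3086]
```

Request:
arm_command(
  plan=[
    {"fingers": 0, "x": 0.006, "y": 0, "z": -0.01, "rx": 0, "ry": 0, "rz": 0},
    {"fingers": 0, "x": 0.006, "y": 0, "z": -0.01, "rx": 0, "ry": 0, "rz": 0},
    {"fingers": 0, "x": 0.006, "y": 0, "z": -0.01, "rx": 0, "ry": 0, "rz": 0},
  ],
)

```text
t: 9.75
ee_pos: [0.6064, -0.0328, 0.1284]
eef_rot: [0.187, 0.663, 0.703, -0.177]
force: [0.2, -1.2, -0.2]
width: 0.502
```

```bash
python3 - <<'E'
from h import *
a=imaging.read_camera('side')[150:300,300:450,::-1]; b=imaging.read_camera('top')[135:235,290:440,::-1]
cv2.imwrite('pics/v6.png',np.hstack([cv2.resize(a,(400,400),interpolation=2),cv2.resize(b,None,fx=4,fy=4,interpolation=2)[:, :]])[:, :800] if False else np.vstack([cv2.resize(a,(450,450),interpolation=2),])) 
L=cv2.resize(a[40:140,10:110],(400,400),interpolation=2); Rr=cv2.resize(b[:,0:100],(400,400),interpolation=2)
cv2.imwrite('pics/v6.png',np.hstack([L,Rr]))
E
```

```text
(no output)
```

View pics/v6.png

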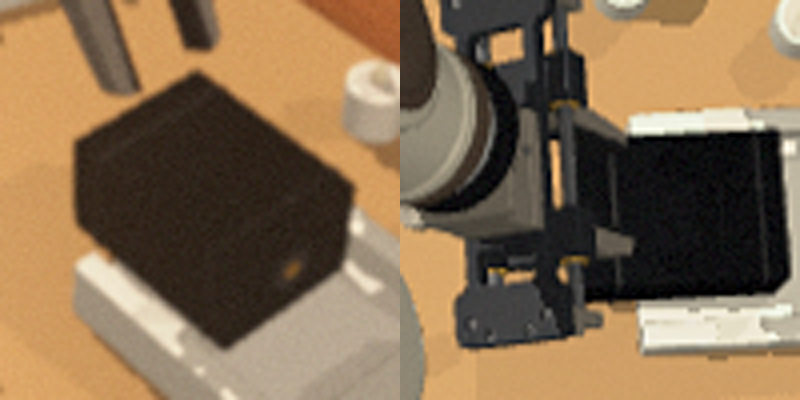

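```bash
python3 - <<'E'
from mv import *
from scipy.optimize import least_squares
s=lambda x,y:(310+(x+.5)/4-.5,190+(y+.5)/4-.5)
t=lambda x,y:(290+(x-400+.5)/4-.5,135+(y+.5)/4-.5)
# box local: u along (top at 60,bottom -60), v tray y, w up(-32..32)
S=[((60,0,0),(292,270)),((60,-45,-32),(225,348)),((60,45,-32),(350,255)),((60,45,32),(353,187)),((-60,-45,32),(76,143)),((-60,45,32),(197,70)),((-60,-45,-32),(78,222))]
T=[((60,45,32),(781,130))]
def f(p,full=False):
    x,y,z,yaw,pitch=p
    M=R.from_euler('zy',[yaw,pitch]).as_matrix()
    W=lambda L:(np.array([l[0] for l in L])/1e3@M.T+[x,y,z])@MT.T+O
    r=np.r_[proj('side',W(S))-[s(*l[1]) for l in S], proj('top',W(T))-[t(*l[1]) for l in T]]
    return r if full else r.ravel()
q=least_squares(f,[.03,.003,.05,0,0],loss='soft_l1'); print(q.x); print(f(q.x,True))
E
python3 mv.py
```

```text
[ 0.025   0.0054  0.0485 -0.0123 -0.0266]
[[-0.1477 -0.4696]
 [-0.1098  1.2913]
 [-0.6519  3.6018]
 [ 1.24   -0.958 ]
 [-0.5753 -0.7737]
 [ 0.6369 -0.265 ]
 [-0.4592  0.8582]
 [-0.1209 -0.8469]]
t 9.85 tray mm [-24.504    5.4267 127.9288] F tray [ 0.0803 -0.0464  0.9312] w 0.500415428019759 q [ 0.      0.3874  1.6141 -0.5699  1.1731  0.1754]
```

Request:
arm_command(
  plan=[
    {"fingers": 0, "x": 0.03, "y": 0, "z": -0.017, "rx": 0, "ry": 0, "rz": 0},
    {"fingers": 0, "x": 0.056, "y": 0, "z": -0.0325, "rx": 0, "ry": 0, "rz": 0},
    {"fingers": 0, "x": 0.056, "y": 0, "z": -0.0325, "rx": 0, "ry": 0, "rz": 0},
    {"fingers": 0, "x": 0.074, "y": 0, "z": -0.002, "rx": 0, "ry": 0, "rz": 0},
    {"fingers": 0, "x": 0.092, "y": 0, "z": 0.029, "rx": 0, "ry": 0, "rz": 0},
    {"fingers": 0, "x": 0.092, "y": 0, "z": 0.029, "rx": 0, "ry": 0, "rz": 0},
    {"fingers": 0, "x": 0.092, "y": 0, "z": 0.029, "rx": 0, "ry": 0, "rz": 0},
  ],
)

```text
t: 10.43
ee_pos: [0.6, 0.0309, 0.0549]
eef_rot: [0.185, 0.662, 0.703, -0.18]
force: [0.0, 0.3, 1.0]
width: 0.498
```

```bash
python3 mv.py -20 4 57 30
```

```text
t 10.4333 tray mm [-88.9792   2.815   54.943 ] F tray [-0.3026  0.0601  0.9899] w 0.4984853040691987 q [ 0.1072  0.5185  1.6001 -0.5823  1.132   0.3293]
det 1.0000000000000002
shift [-0.0608  0.0008  0.0326] rot deg [-0.2346 -0.0824  0.4625]
```

Request:
arm_command(
  plan=[
    {"fingers": 0, "x": -0.0104, "y": 0.001, "z": 0.006, "rx": 0, "ry": 0, "rz": 0.4},
    {"fingers": 0, "x": -0.0208, "y": 0.002, "z": 0.012, "rx": 0, "ry": 0, "rz": 0.4},
    {"fingers": 0, "x": -0.026, "y": 0.002, "z": 0.015, "rx": 0, "ry": 0, "rz": 0.4},
    {"fingers": 0, "x": -0.0295, "y": 0.002, "z": 0.017, "rx": 0, "ry": 0, "rz": 0.4},
    {"fingers": 0, "x": -0.033, "y": 0.002, "z": 0.019, "rx": 0, "ry": 0, "rz": 0.4},
    {"fingers": 0, "x": -0.0364, "y": 0.002, "z": 0.021, "rx": 0, "ry": 0, "rz": 0.4},
    {"fingers": 0, "x": -0.0398, "y": 0.002, "z": 0.023, "rx": 0, "ry": 0, "rz": 0.4},
    {"fingers": 0, "x": -0.0433, "y": 0.002, "z": 0.025, "rx": 0, "ry": 0, "rz": 0.4},
  ],
)

```text
t: 11.1
ee_pos: [0.608, -0.0174, 0.058]
eef_rot: [0.188, 0.665, 0.701, -0.175]
force: [-1.1, 5.9, 4.3]
width: 0.501
```

```bash
python3 mv.py
```

```text
t 11.1 tray mm [-40.2922   8.2934  58.0319] F tray [-5.9982 -0.7933  4.2722] w 0.5009816751562344 q [ 0.0259  0.4976  1.6221 -0.5968  1.0841  0.2765]
```

Request:
arm_command(
  plan=[
    {"fingers": 0, "x": -0.0035, "y": 0, "z": 0.002, "rx": 0, "ry": 0, "rz": 0},
    {"fingers": 0, "x": -0.0069, "y": 0, "z": 0.004, "rx": 0, "ry": 0, "rz": 0},
    {"fingers": 0, "x": -0.0104, "y": 0, "z": 0.006, "rx": 0, "ry": 0, "rz": 0},
    {"fingers": 0, "x": -0.0139, "y": 0, "z": 0.008, "rx": 0, "ry": 0, "rz": 0},
    {"fingers": 0, "x": -0.0173, "y": 0, "z": 0.01, "rx": 0, "ry": 0, "rz": 0},
    {"fingers": 0, "x": -0.0208, "y": 0, "z": 0.012, "rx": 0, "ry": 0, "rz": 0},
    {"fingers": 0, "x": -0.0242, "y": 0, "z": 0.014, "rx": 0, "ry": 0, "rz": 0},
    {"fingers": 0, "x": -0.0277, "y": 0, "z": 0.016, "rx": 0, "ry": 0, "rz": 0},
  ],
)

```text
t: 11.77
ee_pos: [0.6098, -0.0493, 0.058]
eef_rot: [0.188, 0.665, 0.701, -0.175]
force: [-0.2, 6.4, 4.0]
width: 0.5
```

```bash
python3 mv.py
```

```text
t 11.7667 tray mm [-8.3695  8.3335 57.9632] F tray [-6.4432  0.1798  4.0322] w 0.5004025345791415 q [-0.0272  0.488   1.6362 -0.6058  1.0547  0.2368]
```

Request:
arm_command(
  plan=[
    {"fingers": 0, "x": -0.0025, "y": 0, "z": 0.0011, "rx": 0, "ry": 0, "rz": 0},
    {"fingers": 0, "x": -0.005, "y": 0, "z": 0.0022, "rx": 0, "ry": 0, "rz": 0},
    {"fingers": 0, "x": -0.0075, "y": 0, "z": 0.0033, "rx": 0, "ry": 0, "rz": 0},
    {"fingers": 0, "x": -0.01, "y": 0, "z": 0.0044, "rx": 0, "ry": 0, "rz": 0},
    {"fingers": 0, "x": -0.0125, "y": 0, "z": 0.0055, "rx": 0, "ry": 0, "rz": 0},
    {"fingers": 0, "x": -0.0145, "y": 0, "z": 0.0064, "rx": 0, "ry": 0, "rz": 0},
    {"fingers": 0, "x": -0.016, "y": 0, "z": 0.0072, "rx": 0, "ry": 0, "rz": 0},
    {"fingers": 0, "x": -0.016, "y": 0, "z": 0.0072, "rx": 0, "ry": 0, "rz": 0},
  ],
)

```text
t: 12.43
ee_pos: [0.6093, -0.0681, 0.0582]
eef_rot: [0.187, 0.665, 0.701, -0.177]
force: [-0.1, 2.3, 1.2]
width: 0.502
```

```bash
python3 mv.py; python3 - <<'E'
from mv import *
f=[MT.T@now()[0]['force']]
for k in range(3):
    imaging.read_camera('top'); f.append(MT.T@now()[0]['force'])
print(np.array(f))
E
```

```text
t 12.4333 tray mm [10.4016  6.8259 58.1808] F tray [-2.3029  0.0322  1.2096] w 0.5015007564406759 q [-0.0581  0.4832  1.643  -0.6107  1.0421  0.2129]
[[-2.3029  0.0322  1.2096]
 [-1.9116  0.8047  1.5219]
 [-1.3144 -0.3525  1.0006]
 [-1.1378  0.2675 -0.0634]]
```

Request:
arm_command(
  plan=[
    {"fingers": 0, "x": -0.0014, "y": 0, "z": 0.0007, "rx": 0, "ry": 0, "rz": 0},
    {"fingers": 0, "x": -0.0027, "y": 0, "z": 0.0014, "rx": 0, "ry": 0, "rz": 0},
    {"fingers": 0, "x": -0.0041, "y": 0, "z": 0.0021, "rx": 0, "ry": 0, "rz": 0},
    {"fingers": 0, "x": -0.0055, "y": 0, "z": 0.0028, "rx": 0, "ry": 0, "rz": 0},
    {"fingers": 0, "x": -0.0068, "y": 0, "z": 0.0035, "rx": 0, "ry": 0, "rz": 0},
    {"fingers": 0, "x": -0.0081, "y": 0, "z": 0.0041, "rx": 0, "ry": 0, "rz": 0},
  ],
)

```text
t: 13.08
ee_pos: [0.6096, -0.0769, 0.0585]
eef_rot: [0.187, 0.665, 0.701, -0.177]
force: [-0.5, 1.6, -0.6]
width: 0.501
```

```bash
python3 mv.py
```

```text
t 13.0833 tray mm [19.2065  6.6717 58.4718] F tray [-1.6179 -0.3665 -0.5862] w 0.5014857339738872 q [-0.0729  0.4809  1.6454 -0.6122  1.0348  0.2005]
```

Request:
arm_command(
  plan=[
    {"fingers": 0, "x": -0.0005, "y": 0, "z": 0.0003, "rx": 0, "ry": 0, "rz": 0},
    {"fingers": 0, "x": -0.001, "y": 0, "z": 0.0006, "rx": 0, "ry": 0, "rz": 0},
    {"fingers": 0, "x": -0.0015, "y": 0, "z": 0.0009, "rx": 0, "ry": 0, "rz": 0},
    {"fingers": 0, "x": -0.002, "y": 0, "z": 0.0011, "rx": 0, "ry": 0, "rz": 0},
    {"fingers": 0, "x": -0.0024, "y": 0, "z": 0.0014, "rx": 0, "ry": 0, "rz": 0},
    {"fingers": 0, "x": -0.0028, "y": 0, "z": 0.0016, "rx": 0, "ry": 0, "rz": 0},
  ],
)

```text
t: 13.58
ee_pos: [0.61, -0.08, 0.0587]
eef_rot: [0.187, 0.665, 0.701, -0.177]
force: [-1.0, 2.6, -1.9]
width: 0.501
```

```bash
python3 mv.py
```

```text
t 13.5833 tray mm [22.2832  6.8916 58.6959] F tray [-2.6421 -0.8962 -1.8954] w 0.5006944809269313 q [-0.078   0.4803  1.6458 -0.6129  1.0321  0.1964]
```

Request:
arm_command(
  plan=[
    {"fingers": 0, "x": -0.0003, "y": 0, "z": 0.0003, "rx": 0, "ry": 0, "rz": 0},
    {"fingers": 0, "x": -0.0006, "y": 0, "z": 0.0006, "rx": 0, "ry": 0, "rz": 0},
    {"fingers": 0, "x": -0.0009, "y": 0, "z": 0.0008, "rx": 0, "ry": 0, "rz": 0},
    {"fingers": 0, "x": -0.0012, "y": 0, "z": 0.001, "rx": 0, "ry": 0, "rz": 0},
    {"fingers": 0, "x": -0.0015, "y": 0, "z": 0.0012, "rx": 0, "ry": 0, "rz": 0},
  ],
)

```text
t: 14.0
ee_pos: [0.6101, -0.0813, 0.0584]
eef_rot: [0.187, 0.665, 0.701, -0.177]
force: [-0.8, 6.5, 0.1]
width: 0.498
```

```bash
python3 mv.py
```

```text
t 14.0 tray mm [23.6499  6.9706 58.4098] F tray [-6.5472 -0.4093  0.127 ] w 0.49808999424893186 q [-0.0806  0.4803  1.6462 -0.6125  1.0301  0.1943]
```

Request:
arm_command(
  plan=[
    {"fingers": 0, "x": -0.0003, "y": 0, "z": 0.0002, "rx": 0, "ry": 0, "rz": 0},
    {"fingers": 0, "x": -0.0006, "y": 0, "z": 0.0003, "rx": 0, "ry": 0, "rz": 0},
    {"fingers": 0, "x": -0.0009, "y": 0, "z": 0.0005, "rx": 0, "ry": 0, "rz": 0},
    {"fingers": 0, "x": -0.0009, "y": 0, "z": 0.0005, "rx": 0, "ry": 0, "rz": 0},
    {"fingers": 0, "x": -0.0009, "y": 0, "z": 0.0005, "rx": 0, "ry": 0, "rz": 0},
  ],
)

```text
t: 14.42
ee_pos: [0.6102, -0.0816, 0.0584]
eef_rot: [0.187, 0.665, 0.701, -0.176]
force: [-1.7, 9.5, 0.7]
width: 0.498
```

```bash
python3 mv.py
```

```text
t 14.4167 tray mm [23.8587  7.0118 58.4355] F tray [-9.5703 -1.1897  0.7032] w 0.4980898778067811 q [-0.0814  0.4799  1.6465 -0.6114  1.0294  0.193 ]
```

Request:
arm_command(
  plan=[
    {"fingers": 0, "x": -0.0003, "y": 0, "z": 0.0002, "rx": 0, "ry": 0, "rz": 0},
    {"fingers": 0, "x": -0.0004, "y": 0, "z": 0.0002, "rx": 0, "ry": 0, "rz": 0},
    {"fingers": 0, "x": -0.0004, "y": 0, "z": 0.0002, "rx": 0, "ry": 0, "rz": 0},
    {"fingers": 0, "x": -0.0004, "y": 0, "z": 0.0002, "rx": 0, "ry": 0, "rz": 0},
  ],
)

```text
t: 14.75
ee_pos: [0.6101, -0.0817, 0.0584]
eef_rot: [0.187, 0.666, 0.701, -0.176]
force: [-2.4, 9.2, 0.7]
width: 0.497
```

```bash
python3 - <<'E'
from mv import *
f=[]
for k in range(14):
    imaging.read_camera('top'); f.append(MT.T@now()[0]['force'])
f=np.array(f);print(f[::3],f.mean(0),now()[2])
E
```

```text
[[ -9.3491  -0.7169   0.9271]
 [ -9.2387  -1.4918   1.6265]
 [ -9.8757  -1.1971   1.426 ]
 [-10.8352  -1.6315   1.426 ]
 [ -9.8132  -0.8052   1.1591]] [-9.8822 -1.4132  1.1713] [23.935   6.983  58.3772]
```

Request:
arm_command(
  plan=[
    {"fingers": 0, "x": -0.0003, "y": 0, "z": 0.0002, "rx": 0, "ry": 0, "rz": 0},
    {"fingers": 0, "x": -0.0004, "y": 0, "z": 0.0002, "rx": 0, "ry": 0, "rz": 0},
    {"fingers": 0, "x": -0.0004, "y": 0, "z": 0.0002, "rx": 0, "ry": 0, "rz": 0},
  ],
)

```text
t: 15.7
ee_pos: [0.6102, -0.0817, 0.0584]
eef_rot: [0.187, 0.666, 0.701, -0.176]
force: [-2.1, 10.7, 2.4]
width: 0.5
```

```bash
python3 - <<'E'
from mv import *
f=[]
for k in range(18):
    imaging.read_camera('top'); f.append(MT.T@now()[0]['force'])
f=np.array(f);print(f.mean(0),f[:,0].min(),f[:,0].max(),now()[2])
E
```

```text
[-11.1915  -1.4874   1.7086] -11.863388109219732 -9.919052234011687 [24.0214  6.9638 58.3355]
```

A mean push of 11.2 N was held for 0.9 s. Now I'll retreat and check.

Request:
arm_command(
  plan=[
    {"fingers": 0, "x": 0.002, "y": 0, "z": -0.0012, "rx": 0, "ry": 0, "rz": 0},
    {"fingers": 0, "x": 0.006, "y": 0, "z": -0.0035, "rx": 0, "ry": 0, "rz": 0},
    {"fingers": 0, "x": 0.02, "y": 0, "z": -0.0115, "rx": 0, "ry": 0, "rz": 0},
    {"fingers": 0, "x": 0.043, "y": 0, "z": -0.025, "rx": 0, "ry": 0, "rz": 0},
    {"fingers": 0, "x": 0.043, "y": 0, "z": -0.05, "rx": 0, "ry": 0, "rz": 0},
    {"fingers": 0, "x": 0.043, "y": 0, "z": -0.09, "rx": 0, "ry": 0, "rz": 0},
    {"fingers": 0, "x": 0.043, "y": 0, "z": -0.12, "rx": 0, "ry": 0, "rz": 0},
    {"fingers": 0, "x": 0.043, "y": 0, "z": -0.12, "rx": 0, "ry": 0, "rz": 0},
  ],
)

```text
t: 17.27
ee_pos: [0.6094, 0.0153, 0.1488]
eef_rot: [0.192, 0.665, 0.701, -0.173]
force: [0.7, -0.0, 1.5]
width: 0.497
```

```bash
python3 mv.py; python3 - <<'E'
from h import *
a=imaging.read_camera('side')[180:300,320:440,::-1]; b=imaging.read_camera('top')[115:235,335:455,::-1]
cv2.imwrite('pics/v7.png',np.hstack([cv2.resize(q,(400,400),interpolation=2) for q in(a,b)]))
E
```

```text
t 17.2667 tray mm [-72.9299  11.4113 148.7542] F tray [0.0735 0.6898 1.5127] w 0.4972208020828138 q [ 0.0809  0.3879  1.5683 -0.5562  1.2399  0.2287]
```

View pics/v7.png

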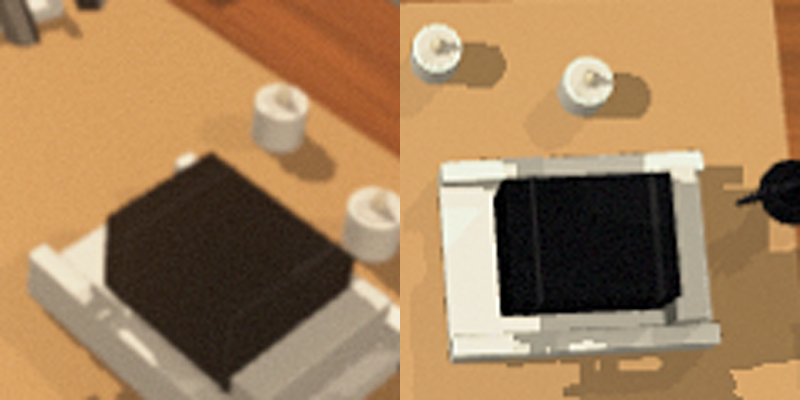

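The plinth sits against the end block between the walls, and the tealights and bat haven't moved. I'll check the numbers quickly before closing.

```bash
python3 - <<'E'
from mv import *
im=imaging.read_camera('top')[150:215,355:430]; m=(im.max(2)<45).astype('uint8')
L=max(cv2.findContours(m,0,2)[0],key=cv2.contourArea)[:,0]+[355,150]
P=((unproj('top',L,.082)-O)@MT*1e3)[:,:2]
(c,s,a)=cv2.minAreaRect(P.astype('float32')); print(c,s,a)
for lo,hi,ax in((0,1,0),):
    for name,sel,i in(("far side",P[:,1]>P[:,1].max()-5,1),("near side",P[:,1]<P[:,1].min()+5,1),("rear",P[:,0]<P[:,0].min()+5,0),("front",P[:,0]>P[:,0].max()-6,0)):
        q=P[sel]; j=1-i; q=q[(abs(q[:,j]-np.median(P[:,j]))<(45 if j==0 else 32))]
        if len(q)>4: print(name,np.polyfit(q[:,j],q[:,i],1))
E
python3 mv.py
```

```text
(94.42378234863281, -1.9999008178710938) (96.69479370117188, 125.34307098388672) 89.72035217285156
far side [ 0.0373 42.4347]
near side [ -0.0031 -48.4606]
t 17.4167 tray mm [-70.6089   6.9828 141.2135] F tray [-0.391  -0.2505 -0.2681] w 0.49881331940974477 q [ 0.0769  0.394   1.5765 -0.5559  1.2374  0.229 ]
```

```bash
python3 -c "
from workcell import arm; print(arm.close_job())"
```

```text
the job is handed in; nothing more can be done
None
```

I packed the plinth by pushing alone and handed the job in at about 17.4 s; the interface reported no verdict.

**What I did:**
- **Against the step:** I slid the standing plinth with two partly closed fingers until it stopped square against the step. The push reached about 8 N, and I held it there for a moment.
- **Tipping:** I pushed it high up and it tipped over the step, landing on its side with its top face about 85 mm past the step.
- **Bedding:** I slid it to the end block and held a push of about 10 N for 0.7 s, then about 11 N for 0.9 s. I estimate the block felt about 7 to 9.5 N; this can't be measured directly.

**Last checks:**
- **Position:** The pictures show it lying flat against the end block. The angle is within about 0.005 rad of square, and it sits about 2 mm off the tray's middle line.
- **Flushness:** I judged this from where the fingers stopped: 24.0 mm along the tray, where I expected 24. I did not measure the gap itself.
- **Surroundings:** The tealights and the bat look unmoved, and the gripper was clear of everything.
- **Force limit:** The highest wrist force I read was about 12 N, but I only sampled it between moves.

**What disagreed:**
- The outline fit from above came out a few millimetres too large (97 by 125 mm instead of 90 by 120).
- One of its edges gave a slope of 0.037 rad. I put both down to blur and to the plinth's side faces showing.

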